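# Swing the dust cover off the paint-pot return box and post the empty pot

### The job

Swing the dust cover of the return box aside on its pin until it is completely clear of the round port, then post the empty, lidless paint pot through the port and leave the cover aside. The cover turns only one way, which you cannot see: feel which way it gives. Leave the lidded pots, the water cup, the pencil tin, the marker and the brush where they are.

Things in the scene. Friction and masses are not known exactly. Their poses are not given: they have to be found in the camera images.
- box: Return box, plain plywood, fixed to the desk: 260 (x) x 220 (y) x 130 mm high. Origin: centre of its underside; its -x side faces roughly to the robot, z up. Its closed rear compartment (own x above 27 mm) hides the cover's stop; pots drop in the hollow front compartment (inside x -124 to 27, y -104 to 104, floor at z 6 mm).
- port (a point): Centre of the round port, 84 mm across, through the box's 8 mm thick top; the point lies on the upper face, 130 mm above the desk, at own x -40, y 0 of the box. Hidden under the cover at the start.
- pin (a point): The upright pin that the cover turns on, on the upper face of the box at own x 75, y 0 (115 mm behind the port's centre). The pin's head stands 14 mm above the face.
- cover (a joint): Angle of the cover on its pin, rad: 0 closed, positive counter-clockwise from above, travel 1.75. A hidden stop, left or right by chance, lets it turn one way only: the blocked way it gives about 0.1 rad, then stands hard; the free way it turns with even friction (0.3 N m, about 2 N at the knob) and stays where left. The port is clear from 1.0 rad.
- disc (a point): Centre of the cover's disc, on its upper face, 8 mm above the box's top, 115 mm from the pin. The cover is an aluminium plate 2 to 8 mm above the box's top: this disc, 110 mm across, joined to the pin by a neck 44 mm wide.
- knob (a point): Top centre of the cover's upright knob, a plain aluminium post 18 mm across and 36 mm high, 140 mm from the pin, on the disc's outer part (on the robot's side of the box when closed). Its top stands 44 mm above the box's top (174 mm above the desk), its foot on the plate at 138 mm.
- pot: The empty paint pot: white plastic, open top (no lid), 52 mm across, straight sides, 75 mm high, wall 3.5 mm, about 60 g, standing upright. Origin: centre of its underside. It stands among two lidded pots of the same size, in any of the three places.
- pot_centre (a point): Centre of the empty pot, 37.5 mm above its underside.
- jar_a: Full paint pot with its lid on, white, 52 mm across, 75 mm high; leave it. Origin: centre of underside.
- jar_b: Second full lidded pot, the same as the first; leave it.
- water_cup: Clear plastic water cup, 74 mm across, 90 mm high; leave it. Origin: centre of underside.
- pencil_tin: Blue pencil tin, 90 (x) x 210 (y) x 55 mm; leave it. Origin: centre of underside.
- marker: White and black marker pen lying along its x, 135 mm long, 17 mm thick; leave it. Origin: underside, near the middle.
- brush: Paint brush lying along its x, 190 mm long; leave it.
Not all that is in view belongs to the job. What is shaped like the pot but blue is not meant.

How it is judged (in metres and radians):
On the way:
1. the cover is swung clear of the port (at least 1.0 rad), with the pot not yet in the box ((value of joint cover above 1 rad or value of joint cover below -1 rad) and horizontal distance between pot_centre and port above 0.09 m), for 0.2 s.
At the end, for the whole second after the job is handed in: The cover stands at least 1.0 rad from closed, and the empty pot lies at rest inside the front compartment of the box (its centre less than 85 mm above the desk) ((value of joint cover above 1 rad or value of joint cover below -1 rad) and z of pot_centre in the frame of box between 0 and 0.085 m and x of pot_centre in the frame of box between -0.125 and 0.03 m and y of pot_centre in the frame of box between -0.105 and 0.105 m and linear speed of pot below 0.03 m/s); the robot touches nothing.
It fails at once if a lidded pot is moved by more than 30 mm (distance of any of jar_a, jar_b from where it was at the start of the episode above 0.03 m).
It fails at once if the water cup or the pencil tin is moved by more than 30 mm (distance of any of water_cup, pencil_tin from where it was at the start of the episode above 0.03 m).
It fails at once if the marker or the brush is moved by more than 40 mm (distance of any of marker, brush from where it was at the start of the episode above 0.04 m).
It also fails if it takes over 64 s, if anything falls off the work surface, if the arm or the gripper's body presses on something with over 40 N, if the wrist force passes 120 N, or if a joint passes its speed limit or range.

### The arm

A 6-joint arm with a two-finger parallel gripper is mounted at the origin on the work surface. World frame = base frame: x ahead of the robot, y to its left, z up, the work surface at z = 0. Lengths are in mm, angles in rad, forces in N, time in s.
With the tool pointing down it reaches from about 350 to 775 mm from the base axis. Payload 7.3 kg.
Tool frame: the origin (TCP) lies at the very end of the fingers, on their centre line; the grasp point (between the pads) lies bot.grip_point_offset behind it (bot.grip_point_offset is the distance from the TCP to the grasp point, in mm); z points along the fingers, y is the line along which they close (so a half turn about z gives the same grasp; the last joint's range is limited). The gripper opens to 92 mm and grips with 3 to 60 N. Pads are 19 mm wide; open, the fingers measure 130 mm over their backs; the gripper's body (75 mm by 190 mm) begins 47 mm behind the grasp point.
Start: joints at [1.102, 0.342, 1.524, -0, 1.275, -0.146], TCP at [166.528, 497.909, 226.741] pointing down, gripper open.
Joint ranges: [-2.53, 2.53], [-0.77, 2.02], [0.04, 2.7], [-1, 4.14], [0.28, 2.66], [-3.11, 3.11]. Speed limits (rad/s): [2.57, 2.57, 3.14, 3.14, 3.14, 3.14].

### API

Orientations are given as [roll, pitch, yaw] about the fixed x, y, z axes, in that order (R = Rz(yaw) Ry(pitch) Rx(roll)).
In Python, from plant import bot gives the robot as it stands. The module is installed in compiled form; this text tells all that it offers.
- The arm moves only by the tool carry_out, never from a script. Its argument "plan" is a list of rows, each an object of numbers: "tx", "ty", "tz": the shift along the world's x, y, z in mm; "rx", "ry", "rz": the turn, a rotation vector about the world's x, y, z in rad. A call has 1 to 12 rows; each row shifts and turns the commanded pose from where the row before left it; what a row does not reach is not made up. A row lasts 1/10 s, in which the tool goes at most 50 mm and 8.59 degrees, less where a joint would pass 70% of its speed; a pose out of reach is approached as far as the arm can. A call with a gripper value outside its range is refused whole. "gripper" is the closure, from 0 (fully open) to 1 (shut), set as the call begins (left out, the last holds). The fingers move at their own pace and stop on an object; the grip force is fixed at half the most. Time passes only in rows, so rows that do not move let the fingers close. It gives the time, the measured TCP pose, the force, the opening and the grip force at its end, in the units of the state.
- bot.get_obs(): the state, without advancing time (a new reading comes with each control period).
- bot.capture(name): name is "side" or "top"; returns the picture (400x640x3 uint8, red, green, blue); there is no depth.
- bot.camera_model(name): a dict with "camera_matrix" (3x3 intrinsics, pixels), "dist" ([k1, k2, p1, p2, k3] as OpenCV has them; the pictures are not rectified), "R" (3x3) and "t" (3): a world point X has camera coordinates R X + t. Camera axes: x right, y down, z forward; pixel columns grow to the right and rows downward; lengths in mm; the calibration is good to about 2 mm. A picture is of the moment at which its call begins. camera_model takes no time and is no camera call.
- bot.close_job(): hands the job in; it is judged then, once.
The state is a dict: "time": time; "joint_positions": joint angles; "dq": joint speeds; "tau": joint torques, N m; "tool_pos": TCP position; "tcp_rot": TCP orientation; "contact_force": force on the tool from outside, world axes, zero at the start; "moment": the same for the moment, N m; "grip_width": finger opening in mm; "finger_force": force on a finger pad.
Only numpy, scipy, OpenCV 4.12 (cv2) and the standard library are available. Lean on these libraries where they do the work, as an engineer would, in place of code of your own. Each camera call takes 0.05 s, during which the arm holds its last target. There are 200 camera calls.

## Working session

There is one attempt and no reset: what is moved stays moved. The work goes in short steps, Python scripts to look and compute and a tool call to move; the robot and the scene stay as the last step left them, time stands still between calls to the robot, and variables do not carry over. Pictures are saved under pics/ and viewed, at most 10 in all, crops included, and the job is handed in when it is done.

Besides the shell and the picture viewer there is one more tool, called after ">>>" as name(argument=value, ...) on one line, values as JSON. carry_out: Moves the arm, as the interface text tells. Its arguments: {"type":"object","properties":{"plan":{"type":"array"},"gripper":{"type":"number"}},"required":["plan"]}

```bash
mkdir -p pics
python3 - <<'E'
from plant import bot
import cv2
for n in("side","top"):
    cv2.imwrite(f"pics/{n}0.png",bot.capture(n)[:,:,::-1]); m=bot.camera_model(n); print(n,m)
print(bot.get_obs(),bot.grip_point_offset)
E
```

```text
side {'camera_matrix': array([[409.65234607,   0.        , 320.34325569],
       [  0.        , 409.65234607, 198.31410022],
       [  0.        ,   0.        ,   1.        ]]), 'dist': array([0.03205614, 0.        , 0.        , 0.        , 0.        ]), 'R': array([[ 0.98476622, -0.1738538 ,  0.00321749],
       [-0.12008174, -0.69333315, -0.71054171],
       [ 0.12576117,  0.69933111, -0.70364773]]), 't': array([-504.41240331,  172.35163404, 1154.6134829 ])}
top {'camera_matrix': array([[400.76432119,   0.        , 317.94959365],
       [  0.        , 400.76432119, 197.83025799],
       [  0.        ,   0.        ,   1.        ]]), 'dist': array([-0.00379656,  0.        ,  0.        ,  0.        ,  0.        ]), 'R': array([[ 7.30797722e-03, -9.99971018e-01,  2.13443544e-03],
       [-9.75696285e-01, -7.59801819e-03, -2.18995502e-01],
       [ 2.19005373e-01, -4.82146586e-04, -9.75723534e-01]]), 't': array([   7.04510157,  556.44725944, 1242.71086794])}
{'time': 0.1, 'joint_positions': array([ 1.10200977e+00,  3.42638321e-01,  1.52491164e+00,  6.40271047e-06,
        1.27541578e+00, -1.45987507e-01]), 'dq': array([-0.00054818, -0.00209281, -0.00250499,  0.00036781, -0.00065389,
        0.0007164 ]), 'tau': array([ 2.01902323e-03, -4.32001591e+01, -2.44696337e+01,  7.19021377e-02,
        5.25810686e-02,  9.63775278e-06]), 'tool_pos': array([166.34647688, 497.56632307, 226.12555071]), 'tcp_rot': array([-3.14023507e+00, -2.05799038e-04,  2.81879159e+00]), 'contact_force': array([-0.25013554,  0.30095587, -0.28955938]), 'moment': array([ 0.04365481, -0.00563734, -0.04236191]), 'finger_force': 0.0, 'grip_width': 91.86801010821722} 18.8
```

View pics/top0.png

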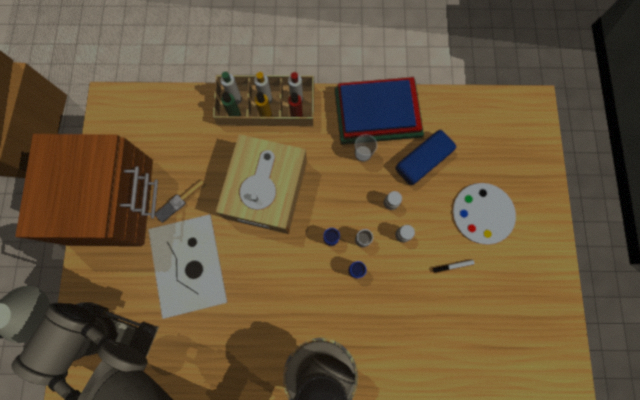

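View pics/side0.png

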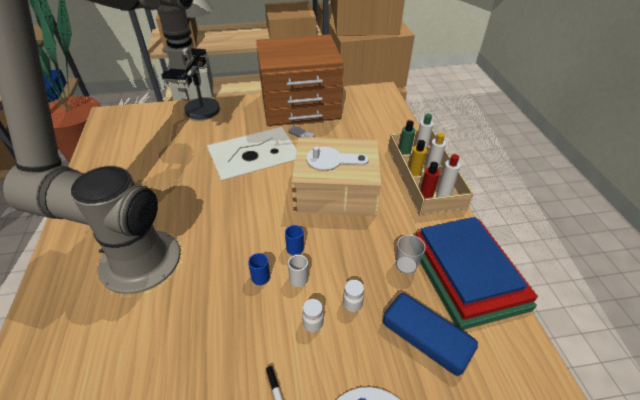

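The top view shows the open pot at about (364,238), with blue decoys at (331,237) and (357,270) and lidded pots at (394,200) and (405,233). The box's cover disc is at about (258,190), the knob at (252,198) and the pin at (267,157). The side view agrees: open pot at (298,270), knob at (316,153).

```bash
python3 - <<'E'
import cv2,numpy as np
t=cv2.imread("pics/top0.png");
a=cv2.resize(t[130:290,210:420],None,fx=3.8,fy=3.75,interpolation=cv2.INTER_CUBIC)
cv2.imwrite("pics/c1.png",cv2.convertScaleAbs(a,alpha=1.5))
E
cat > h.py <<'E'
from plant import bot
import cv2,numpy as np
def back(n,uv,z):
    m=bot.camera_model(n);R,t=np.array(m["R"]),np.array(m["t"])
    p=cv2.undistortPoints(np.array([[uv]],float),m["camera_matrix"],m["dist"])[0,0]
    d=R.T@np.array([p[0],p[1],1]);c=-R.T@t
    return (c+d*(z-c[2])/d[2]).round(1)
E
python3 - <<'E'
from h import *
for k,n,uv,z in [("pot","top",(364,237),75),("pot","side",(299,262),75),("knob","top",(249,199),174),("knob","side",(316,150),174),("pin","top",(267,157),144),("disc","top",(258,191),138),
 ("jarA","top",(395,199),75),("jarB","top",(406,232),75),("blue1","top",(331,236),75),("blue2","top",(357,269),75)]: print(k,n,back(n,uv,z))
E
```

```text
pot top [ 428.  -134.8   75. ]
pot side [ 431.3 -140.    75. ]
knob top [526.  215.7 174. ]
knob side [531.5 187.4 174. ]
pin top [667.  170.9 144. ]
disc top [559.3 195.5 138. ]
jarA top [ 551.5 -236.9   75. ]
jarB top [ 444.8 -268.    75. ]
blue1 top [430.3 -30.8  75. ]
blue2 top [ 328.3 -111.4   75. ]
```

View pics/c1.png

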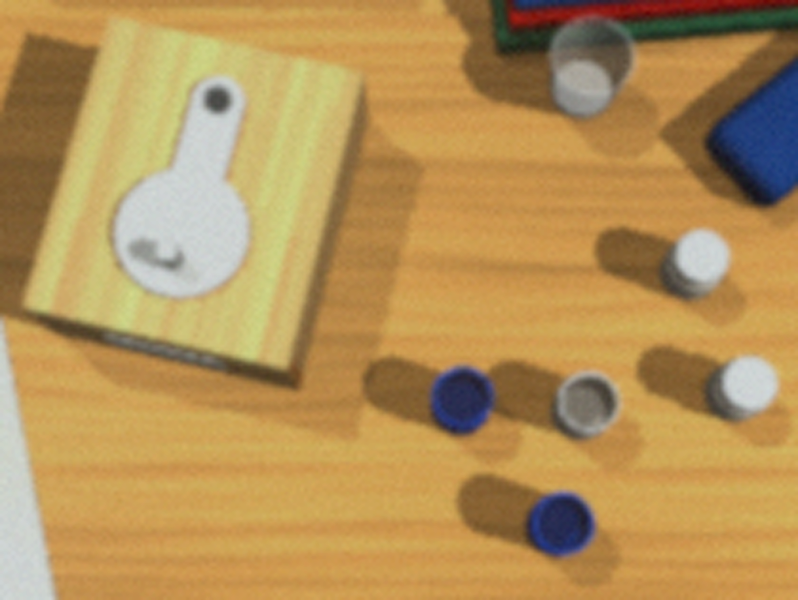

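The crop confirms it: pin at about (267,156), disc centre at (257.6,191.6), and the pot's open rim centred at (364.5,237.7). Next I'll fit the box pose from its corners and pin.

Run:
```python
from h import *
f=lambda x,y:(210+x/3.8,130+y/3.75)
P=[(112,18,130,110,130),(362,72,130,-110,130),(297,372,-130,-110,130),(25,310,-130,110,130),(217,99,75,0,144),(181,231,-40,0,138)]
W=np.array([back("top",f(*p[:2]),p[4])[:2] for p in P]);B=np.array([p[2:4] for p in P],float)
w0,b0=W.mean(0),B.mean(0);U,S,V=np.linalg.svd((B-b0).T@(W-w0));R=(U@V).T
t=w0-R@b0
print("yaw",np.arctan2(R[1,0],R[0,0]),"t",t,"res",(B@R.T+t-W).round(1).tolist())
for k,b in dict(pin=(75,0),port=(-40,0),knob=(-65,0)).items(): print(k,(R@b+t).round(1))
pin=R@(75,0)+t
for a in(1.2,-1.2):
    c,s=np.cos(a),np.sin(a); print(a,(pin+np.array([[c,-s],[s,c]])@R@(-140,0)).round(1))
print("pot",back("top",f(587,404),75))
m=bot.camera_model("side")
q=np.append(R@(-65,0)+t,174)
print(cv2.projectPoints(q[None],cv2.Rodrigues(m["R"])[0],m["t"],m["camera_matrix"],m["dist"])[0])
```

```text
yaw -0.21085389266491802 t [595.19586009 185.28755392] res [[0.0, 2.3], [0.8, -2.1], [2.1, 4.2], [-1.1, -0.4], [-0.5, -1.1], [-1.3, -2.9]]
pin [668.5 169.6]
port [556.1 193.7]
knob [531.6 198.9]
1.2 [591.6  52.6]
-1.2 [646.2 307.8]
pot [ 425.7 -136.3   75. ]
[[[315.4129261  147.66007916]]]
```

>>> carry_out(plan=[{"tx": 36.5, "ty": -29.9, "rz": 0.112}, {"tx": 36.5, "ty": -29.9}, {"tx": 36.5, "ty": -29.9}, {"tx": 36.5, "ty": -29.9}, {"tx": 36.5, "ty": -29.9}, {"tx": 36.5, "ty": -29.9}, {"tx": 36.5, "ty": -29.9}, {"tx": 36.5, "ty": -29.9}, {"tx": 36.5, "ty": -29.9}, {"tx": 36.5, "ty": -29.9}, {}, {}], gripper=0.55)

```text
invalid input at $.plan[0]: expected keys tx, ty, tz, rx, ry, rz
```

>>> carry_out(plan=[{"tx": 36.5, "ty": -29.9, "tz": 0, "rx": 0, "ry": 0, "rz": 0.112}, {"tx": 36.5, "ty": -29.9, "tz": 0, "rx": 0, "ry": 0, "rz": 0}, {"tx": 36.5, "ty": -29.9, "tz": 0, "rx": 0, "ry": 0, "rz": 0}, {"tx": 36.5, "ty": -29.9, "tz": 0, "rx": 0, "ry": 0, "rz": 0}, {"tx": 36.5, "ty": -29.9, "tz": 0, "rx": 0, "ry": 0, "rz": 0}, {"tx": 36.5, "ty": -29.9, "tz": 0, "rx": 0, "ry": 0, "rz": 0}, {"tx": 36.5, "ty": -29.9, "tz": 0, "rx": 0, "ry": 0, "rz": 0}, {"tx": 36.5, "ty": -29.9, "tz": 0, "rx": 0, "ry": 0, "rz": 0}, {"tx": 36.5, "ty": -29.9, "tz": 0, "rx": 0, "ry": 0, "rz": 0}, {"tx": 36.5, "ty": -29.9, "tz": 0, "rx": 0, "ry": 0, "rz": 0}, {"tx": 0, "ty": 0, "tz": 0, "rx": 0, "ry": 0, "rz": 0}, {"tx": 0, "ty": 0, "tz": 0, "rx": 0, "ry": 0, "rz": 0}], gripper=0.55)

```text
time: 1.3
tool_pos: [531.5, 198.1, 225.9]
tcp_rot: [-3.141, -0.002, 2.929]
contact_force: [-0.4, 0.3, -0.5]
grip_width: 41.1
finger_force: 0.0
```

>>> carry_out(plan=[{"tx": 0, "ty": 0, "tz": -30, "rx": 0, "ry": 0, "rz": 0}, {"tx": 0, "ty": 0, "tz": -14, "rx": 0, "ry": 0, "rz": 0}, {"tx": 0, "ty": 0, "tz": -8, "rx": 0, "ry": 0, "rz": 0}, {"tx": 0, "ty": 0, "tz": -8, "rx": 0, "ry": 0, "rz": 0}, {"tx": 0, "ty": 0, "tz": 0, "rx": 0, "ry": 0, "rz": 0}])

```text
time: 1.8
tool_pos: [530.7, 199.5, 166.2]
tcp_rot: [-3.141, -0.001, 2.932]
contact_force: [0.1, 0.1, 0.6]
grip_width: 41.1
finger_force: 0.0
```

Run:
```python
from h import *
a=bot.capture("side")[:,:,::-1];cv2.imwrite("pics/c2.png",cv2.resize(a[60:220,240:400],None,fx=3.7,fy=3.7,interpolation=cv2.INTER_CUBIC))
```

```text
(no output)
```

View pics/c2.png

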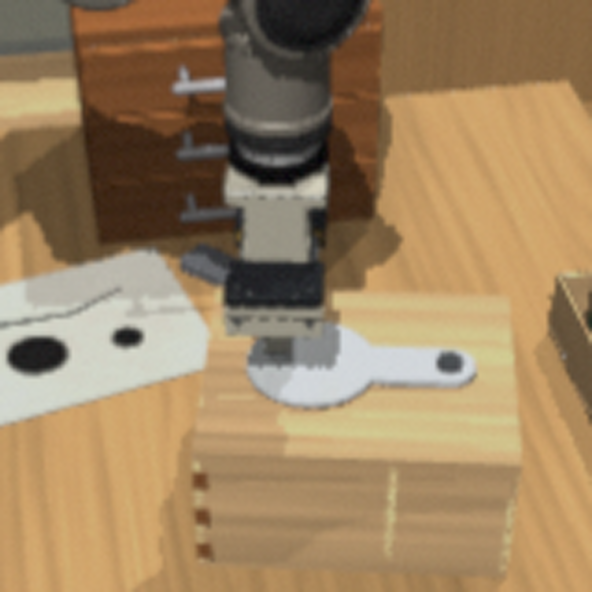

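The gripper's finger sits beside the knob over the disc (crop ~(280,345)), and there is no contact force. I'll go lower and feel towards −y.

>>> carry_out(plan=[{"tx": 0, "ty": 0, "tz": -10, "rx": 0, "ry": 0, "rz": 0}, {"tx": 0, "ty": 0, "tz": -8, "rx": 0, "ry": 0, "rz": 0}, {"tx": -1.7, "ty": -7.8, "tz": 0, "rx": 0, "ry": 0, "rz": 0}, {"tx": -1.7, "ty": -7.8, "tz": 0, "rx": 0, "ry": 0, "rz": 0}, {"tx": 0, "ty": 0, "tz": 0, "rx": 0, "ry": 0, "rz": 0}])

```text
time: 2.35
tool_pos: [527.9, 182.2, 148.8]
tcp_rot: [-3.141, -0.0, 2.93]
contact_force: [0.9, 0.4, -0.2]
grip_width: 41.1
finger_force: 0.0
```

>>> carry_out(plan=[{"tx": -0.8, "ty": -3.9, "tz": 0, "rx": 0, "ry": 0, "rz": 0}, {"tx": -0.8, "ty": -3.9, "tz": 0, "rx": 0, "ry": 0, "rz": 0}, {"tx": 0, "ty": 0, "tz": 0, "rx": 0, "ry": 0, "rz": 0}])

```text
time: 2.65
tool_pos: [526.9, 176.2, 149.0]
tcp_rot: [3.139, 0.001, 2.93]
contact_force: [2.2, 6.4, -2.1]
grip_width: 41.3
finger_force: 3.0
```

>>> carry_out(plan=[{"tx": -0.8, "ty": -3.9, "tz": 0, "rx": 0, "ry": 0, "rz": 0}, {"tx": 0, "ty": 0, "tz": 0, "rx": 0, "ry": 0, "rz": 0}])

```text
time: 2.85
tool_pos: [526.6, 174.1, 149.0]
tcp_rot: [3.136, 0.002, 2.93]
contact_force: [3.9, 13.5, -5.4]
grip_width: 41.1
finger_force: 6.9
```

Force climbs to 13.5 N after about 14 mm of give, so −y is blocked. The free way is +y (negative angle), so I'll swing along the arc that way.

>>> carry_out(plan=[{"tx": 2.9, "ty": 13.6, "tz": 0, "rx": 0, "ry": 0, "rz": 0}, {"tx": 3.0, "ty": 13.7, "tz": 0, "rx": 0, "ry": 0, "rz": 0}, {"tx": 4.9, "ty": 17.5, "tz": 0, "rx": 0, "ry": 0, "rz": -0.13}, {"tx": 7.2, "ty": 16.7, "tz": 0, "rx": 0, "ry": 0, "rz": -0.13}, {"tx": 9.3, "ty": 15.6, "tz": 0, "rx": 0, "ry": 0, "rz": -0.13}, {"tx": 0, "ty": 0, "tz": 0, "rx": 0, "ry": 0, "rz": 0}])

```text
time: 3.45
tool_pos: [553.7, 250.4, 148.7]
tcp_rot: [3.141, 0.001, 2.541]
contact_force: [0.6, 0.6, 0.8]
grip_width: 41.3
finger_force: 0.0
```

>>> carry_out(plan=[{"tx": 11.2, "ty": 14.3, "tz": 0, "rx": 0, "ry": 0, "rz": -0.13}, {"tx": 13, "ty": 12.8, "tz": 0, "rx": 0, "ry": 0, "rz": -0.13}, {"tx": 14.6, "ty": 10.9, "tz": 0, "rx": 0, "ry": 0, "rz": -0.13}, {"tx": 15.8, "ty": 9, "tz": 0, "rx": 0, "ry": 0, "rz": -0.13}, {"tx": 16.8, "ty": 6.8, "tz": 0, "rx": 0, "ry": 0, "rz": -0.13}, {"tx": 17.6, "ty": 4.6, "tz": 0, "rx": 0, "ry": 0, "rz": -0.13}, {"tx": 18.1, "ty": 2.2, "tz": 0, "rx": 0, "ry": 0, "rz": -0.13}, {"tx": 0, "ty": 0, "tz": 0, "rx": 0, "ry": 0, "rz": 0}, {"tx": 0, "ty": 0, "tz": 0, "rx": 0, "ry": 0, "rz": 0}])

```text
time: 4.35
tool_pos: [659.7, 308.7, 148.2]
tcp_rot: [-3.141, 0.001, 1.636]
contact_force: [0.2, -0.0, -0.8]
grip_width: 41.4
finger_force: 0.0
```

Run:
```python
from h import *
a=bot.capture("side")[:,:,::-1];cv2.imwrite("pics/c3.png",cv2.resize(a[60:220,240:400],None,fx=3.7,fy=3.7,interpolation=cv2.INTER_CUBIC))
```

```text
(no output)
```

View pics/c3.png

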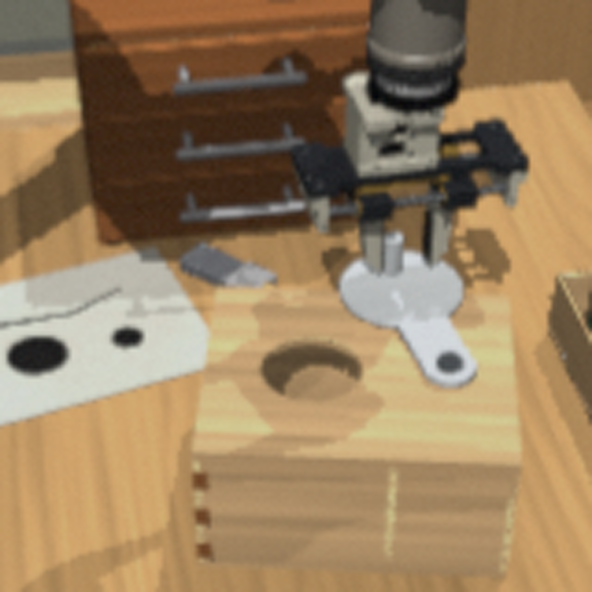

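The port is completely uncovered (port centre at crop ~(312,368)) and the cover stands aside at about −1.25 rad. I'll lift and go to the pot.

>>> carry_out(plan=[{"tx": 0, "ty": 0, "tz": 40, "rx": 0, "ry": 0, "rz": 0}, {"tx": 0, "ty": 0, "tz": 45, "rx": 0, "ry": 0, "rz": 0}])

```text
time: 4.6
tool_pos: [658.4, 308.7, 232.7]
tcp_rot: [-3.137, 0.002, 1.635]
contact_force: [1.1, 0.1, 1.4]
grip_width: 41.4
finger_force: 0.0
```

>>> carry_out(plan=[{"tx": -21.1, "ty": -40.6, "tz": 0, "rx": 0, "ry": 0, "rz": 0.066}, {"tx": -21.1, "ty": -40.6, "tz": 0, "rx": 0, "ry": 0, "rz": 0.066}, {"tx": -21.1, "ty": -40.6, "tz": 0, "rx": 0, "ry": 0, "rz": 0.066}, {"tx": -21.1, "ty": -40.6, "tz": 0, "rx": 0, "ry": 0, "rz": 0.066}, {"tx": -21.1, "ty": -40.6, "tz": 0, "rx": 0, "ry": 0, "rz": 0.066}, {"tx": -21.1, "ty": -40.6, "tz": 0, "rx": 0, "ry": 0, "rz": 0.066}, {"tx": -21.1, "ty": -40.6, "tz": 0, "rx": 0, "ry": 0, "rz": 0.066}, {"tx": -21.1, "ty": -40.6, "tz": 0, "rx": 0, "ry": 0, "rz": 0.066}, {"tx": -21.1, "ty": -40.6, "tz": 0, "rx": 0, "ry": 0, "rz": 0.066}, {"tx": -21.1, "ty": -40.6, "tz": 0, "rx": 0, "ry": 0, "rz": 0.066}, {"tx": -21.1, "ty": -40.6, "tz": 0, "rx": 0, "ry": 0, "rz": 0.066}, {"tx": 0, "ty": 0, "tz": 0, "rx": 0, "ry": 0, "rz": 0}], gripper=0)

```text
time: 5.8
tool_pos: [425.1, -140.9, 234.1]
tcp_rot: [-3.14, 0.001, 2.357]
contact_force: [0.3, 0.0, 0.5]
grip_width: 92.2
finger_force: 0.0
```

Run:
```python
from h import *
a=bot.capture("top")[:,:,::-1];cv2.imwrite("pics/c4.png",cv2.convertScaleAbs(cv2.resize(a[130:290,210:420],None,fx=3.8,fy=3.75,interpolation=cv2.INTER_CUBIC),alpha=1.5))
print(back("side",(324.3,159.5),130),bot.get_obs()["tool_pos"],bot.get_obs()["tcp_rot"])
```

```text
[558.1 191.9 130. ] [ 426.19431938 -138.9566834   234.12304101] [-3.14158475e+00  8.26084524e-04  2.35514334e+00]
```

View pics/c4.png

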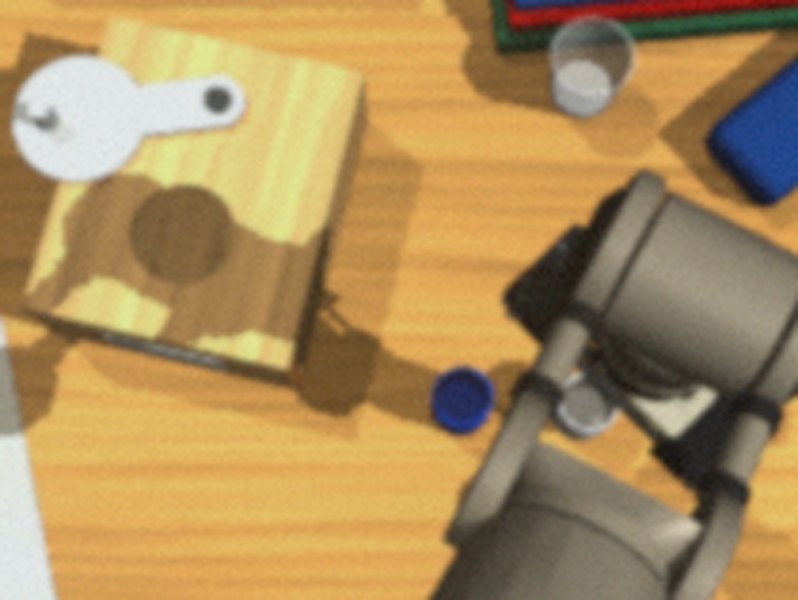

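The port shows clear at crop ~(182,233), and the pot is still at (587,404), just below the gripper. I'll descend and grip near the rim.

>>> carry_out(plan=[{"tx": 0, "ty": 0, "tz": -45, "rx": 0, "ry": 0, "rz": 0}, {"tx": 0, "ty": 0, "tz": -45, "rx": 0, "ry": 0, "rz": 0}, {"tx": 0, "ty": 0, "tz": -45, "rx": 0, "ry": 0, "rz": 0}, {"tx": 0, "ty": 0, "tz": -30, "rx": 0, "ry": 0, "rz": 0}, {"tx": 0, "ty": 0, "tz": -22, "rx": 0, "ry": 0, "rz": 0}, {"tx": 0, "ty": 0, "tz": 0, "rx": 0, "ry": 0, "rz": 0}])

```text
time: 6.45
tool_pos: [426.2, -135.2, 44.6]
tcp_rot: [-3.14, -0.005, 2.36]
contact_force: [0.2, 0.6, 0.4]
grip_width: 92.1
finger_force: 0.0
```

>>> carry_out(plan=[{"tx": 0, "ty": 0, "tz": 0, "rx": 0, "ry": 0, "rz": 0}, {"tx": 0, "ty": 0, "tz": 0, "rx": 0, "ry": 0, "rz": 0}, {"tx": 0, "ty": 0, "tz": 0, "rx": 0, "ry": 0, "rz": 0}, {"tx": 0, "ty": 0, "tz": 0, "rx": 0, "ry": 0, "rz": 0}, {"tx": 0, "ty": 0, "tz": 0, "rx": 0, "ry": 0, "rz": 0}, {"tx": 0, "ty": 0, "tz": 0, "rx": 0, "ry": 0, "rz": 0}], gripper=1)

```text
time: 7.05
tool_pos: [428.2, -137.5, 47.1]
tcp_rot: [3.141, 0.001, 2.357]
contact_force: [-0.3, 0.7, 2.4]
grip_width: 52.0
finger_force: 30.0
```

>>> carry_out(plan=[{"tx": 0, "ty": 0, "tz": 40, "rx": 0, "ry": 0, "rz": 0}, {"tx": 0, "ty": 0, "tz": 45, "rx": 0, "ry": 0, "rz": 0}, {"tx": 0, "ty": 0, "tz": 45, "rx": 0, "ry": 0, "rz": 0}, {"tx": 0, "ty": 0, "tz": 30, "rx": 0, "ry": 0, "rz": 0}])

```text
time: 7.45
tool_pos: [428.5, -137.6, 209.8]
tcp_rot: [3.14, 0.003, 2.357]
contact_force: [-0.3, -0.7, -1.2]
grip_width: 51.9
finger_force: 30.0
```

>>> carry_out(plan=[{"tx": 13, "ty": 33.1, "tz": 0, "rx": 0, "ry": 0, "rz": 0}, {"tx": 13, "ty": 33.1, "tz": 0, "rx": 0, "ry": 0, "rz": 0}, {"tx": 13, "ty": 33.1, "tz": 0, "rx": 0, "ry": 0, "rz": 0}, {"tx": 13, "ty": 33.1, "tz": 0, "rx": 0, "ry": 0, "rz": 0}, {"tx": 13, "ty": 33.1, "tz": 0, "rx": 0, "ry": 0, "rz": 0}, {"tx": 13, "ty": 33.1, "tz": 0, "rx": 0, "ry": 0, "rz": 0}, {"tx": 13, "ty": 33.1, "tz": 0, "rx": 0, "ry": 0, "rz": 0}, {"tx": 13, "ty": 33.1, "tz": 0, "rx": 0, "ry": 0, "rz": 0}, {"tx": 13, "ty": 33.1, "tz": 0, "rx": 0, "ry": 0, "rz": 0}, {"tx": 13, "ty": 33.1, "tz": 0, "rx": 0, "ry": 0, "rz": 0}, {"tx": 0, "ty": 0, "tz": 0, "rx": 0, "ry": 0, "rz": 0}, {"tx": 0, "ty": 0, "tz": 0, "rx": 0, "ry": 0, "rz": 0}])

```text
time: 8.65
tool_pos: [557.6, 194.0, 206.0]
tcp_rot: [-3.14, -0.0, 2.358]
contact_force: [-0.1, -0.2, -1.1]
grip_width: 52.3
finger_force: 30.0
```

Run:
```python
from h import *
a=bot.capture("side")[:,:,::-1];cv2.imwrite("pics/c5.png",cv2.resize(a[60:220,240:400],None,fx=3.7,fy=3.7,interpolation=cv2.INTER_CUBIC))
```

```text
(no output)
```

View pics/c5.png

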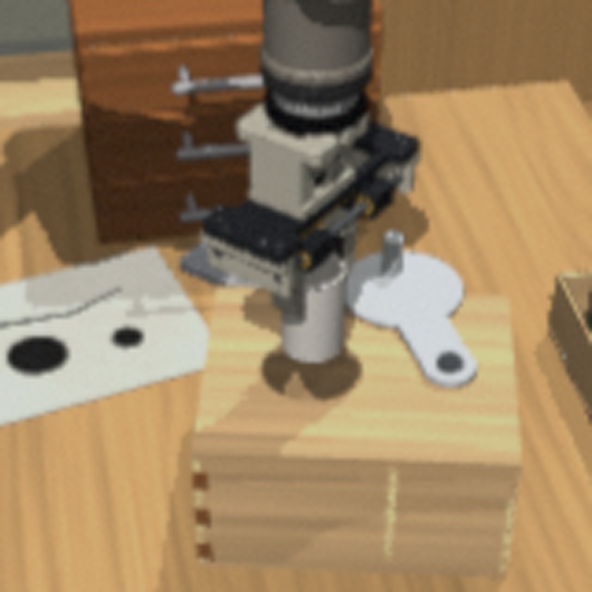

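The pot hangs upright, centred over the port (crop ~(313,345)). I'll lower it until the fingertips are just above the top, then release.

>>> carry_out(plan=[{"tx": 0, "ty": 0, "tz": -15, "rx": 0, "ry": 0, "rz": 0}, {"tx": 0, "ty": 0, "tz": -15, "rx": 0, "ry": 0, "rz": 0}, {"tx": 0, "ty": 0, "tz": -15, "rx": 0, "ry": 0, "rz": 0}, {"tx": 0, "ty": 0, "tz": -12, "rx": 0, "ry": 0, "rz": 0}, {"tx": 0, "ty": 0, "tz": -10, "rx": 0, "ry": 0, "rz": 0}, {"tx": 0, "ty": 0, "tz": 0, "rx": 0, "ry": 0, "rz": 0}, {"tx": 0, "ty": 0, "tz": 0, "rx": 0, "ry": 0, "rz": 0}])

```text
time: 9.4
tool_pos: [558.2, 193.5, 140.1]
tcp_rot: [3.141, 0.0, 2.356]
contact_force: [-1.0, 0.0, -0.7]
grip_width: 51.9
finger_force: 30.0
```

>>> carry_out(plan=[{"tx": 0, "ty": 0, "tz": 0, "rx": 0, "ry": 0, "rz": 0}, {"tx": 0, "ty": 0, "tz": 0, "rx": 0, "ry": 0, "rz": 0}, {"tx": 0, "ty": 0, "tz": 0, "rx": 0, "ry": 0, "rz": 0}, {"tx": 0, "ty": 0, "tz": 0, "rx": 0, "ry": 0, "rz": 0}, {"tx": 0, "ty": 0, "tz": 0, "rx": 0, "ry": 0, "rz": 0}, {"tx": 0, "ty": 0, "tz": 30, "rx": 0, "ry": 0, "rz": 0}, {"tx": 0, "ty": 0, "tz": 45, "rx": 0, "ry": 0, "rz": 0}, {"tx": 0, "ty": 0, "tz": 45, "rx": 0, "ry": 0, "rz": 0}], gripper=0)

```text
time: 10.2
tool_pos: [557.6, 193.6, 260.7]
tcp_rot: [-3.14, -0.001, 2.357]
contact_force: [2.1, 0.5, 0.1]
grip_width: 91.7
finger_force: 0.0
```

>>> carry_out(plan=[{"tx": -15, "ty": -45, "tz": 0, "rx": 0, "ry": 0, "rz": 0}, {"tx": -15, "ty": -45, "tz": 0, "rx": 0, "ry": 0, "rz": 0}, {"tx": -15, "ty": -45, "tz": 0, "rx": 0, "ry": 0, "rz": 0}, {"tx": -15, "ty": -45, "tz": 0, "rx": 0, "ry": 0, "rz": 0}, {"tx": -15, "ty": -45, "tz": 0, "rx": 0, "ry": 0, "rz": 0}, {"tx": 0, "ty": 0, "tz": 0, "rx": 0, "ry": 0, "rz": 0}, {"tx": 0, "ty": 0, "tz": 0, "rx": 0, "ry": 0, "rz": 0}, {"tx": 0, "ty": 0, "tz": 0, "rx": 0, "ry": 0, "rz": 0}, {"tx": 0, "ty": 0, "tz": 0, "rx": 0, "ry": 0, "rz": 0}])

```text
time: 11.1
tool_pos: [483.3, -30.1, 259.7]
tcp_rot: [3.141, -0.0, 2.359]
contact_force: [-0.6, 0.1, 0.1]
grip_width: 91.6
finger_force: 0.0
```

Run:
```python
from h import *
a=bot.capture("top")[:,:,::-1];cv2.imwrite("pics/c6.png",cv2.convertScaleAbs(cv2.resize(a[130:290,210:420],None,fx=3.8,fy=3.75,interpolation=cv2.INTER_CUBIC),alpha=1.8))
```

```text
(no output)
```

View pics/c6.png

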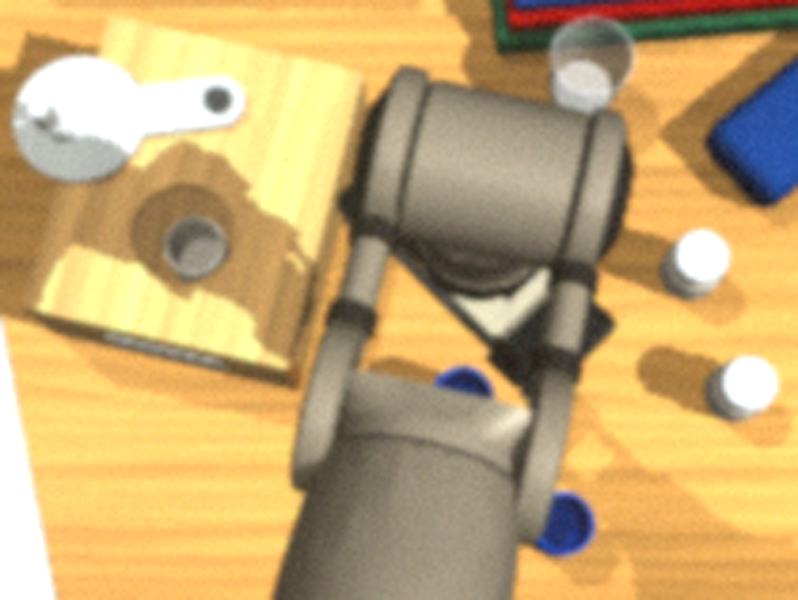

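The top view shows the pot upright inside the port opening (crop ~(196,247)) and the cover still aside. I'll check with one side view that it isn't standing proud of the rim.

Run:
```python
from h import *
a=bot.capture("side")[:,:,::-1];cv2.imwrite("pics/c7.png",cv2.resize(a[60:220,240:400],None,fx=3.7,fy=3.7,interpolation=cv2.INTER_CUBIC))
```

```text
(no output)
```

View pics/c7.png

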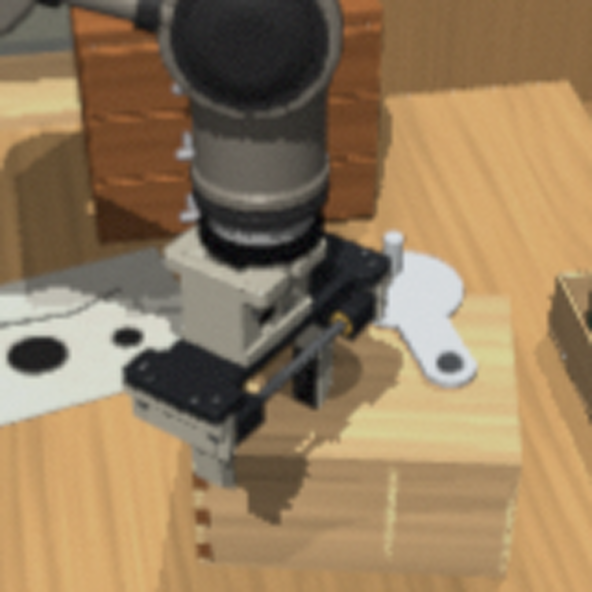

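The side view shows nothing standing above the port (crop ~(340,370)), so the pot is inside and the cover is still aside.

```bash
python3 -c "
from plant import bot
print(bot.close_job())"
```

```text
the job is handed in; nothing more can be done
None
```

The cover gave to the robot's left and was left aside at about 1.25 rad from closed, the empty pot is inside the return box, and the job was handed in at about 11 s; no verdict came back.

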